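# Stand the toppled tool case back up in the bench rack

## Task

The red tool case has toppled forward out of the row in the bench rack and lies over the rack's front lip. Tip it back up so that it stands upright on its thin hinge edge on the rack floor, handle up, and slide it gently home until it sits flush and square against the front case of the row. Do not force it, leave the other cases standing where they are, and do not disturb the tools beside the rack.

Things in the scene. Friction and masses are not known exactly. Their poses are not given: they have to be found in the camera images.
- rack: grey sheet-steel tray bolted to the bench, open on top, yaw varies. Origin on the bench under its centre; x from front lip (robot side) to end plate, y left, z up. Floor top 18 mm above the bench; inside x -132 to +132 mm, y -111 to +111 mm; lip and side rims 4 mm thick, tops 46 mm above the bench; end plate 125 mm high. Three cases stand in a row against the end plate
- rack_lip (a point): middle of the front lip's top edge (46 mm above the bench, 28 mm above the rack floor); the lip's outer face is 2 mm in front of it. Axes as the rack's. In front of the lip is free bench
- rack_home (a point): point on the rack floor at the foot of the row's front face (rack x = +16 mm), axes as the rack's; the red case stands home with its back against that face, its origin about 19 mm in front of this point. The row backs onto the end plate, so it is rigid
- red_case: closed tool case, red, black ribs, yellow latches: 38 mm thick (x, lid face -x), 190 mm wide (y), 140 mm from hinge edge to handle edge (z; folded handle 5 mm more), 0.35 to 0.6 kg, balanced. Origin: centre of hinge-edge face. Starts lid down, handle edge to the robot, 16 to 18 deg from level, across the lip, foot on the floor 86 to 98 mm behind the lip's inner face. Friction 0.5 to 0.7
- red_case_foot (a point): middle of the red case's lid-side hinge corner (case x = -19, z = 0 mm), axes as the case's: the corner that rests on the rack floor and on which it pivots when its handle edge is raised. Past about 75 degrees from level it drops onto its foot by itself, some 10 to 25 mm short of the row. A push higher than some 25 mm above the floor tips it onto the row instead of sliding it
- red_case_edge (a point): middle of the red case's lid-side handle corner (case x = -19, z = 140 mm), axes as the case's: at the start the lower corner of the edge that overhangs the lip by 30 to 45 mm towards the robot, about 60 mm above the bench and free below, where it can be pried up
- blue_case: blue hard plastic tool case of the same size as the red one, standing upright on its hinge edge in the rack's row (which of the three places it has varies); origin at the centre of its underside, z up, x through its 38 mm thickness, y along its 190 mm width. Loose, about 0.45 kg; bystander
- black_case: black hard plastic tool case of the same size as the red one, standing upright on its hinge edge in the rack's row (which of the three places it has varies); origin at the centre of its underside, z up, x through its 38 mm thickness, y along its 190 mm width. Loose, about 0.45 kg; bystander
- green_case: green hard plastic tool case of the same size as the red one, standing upright on its hinge edge in the rack's row (which of the three places it has varies); origin at the centre of its underside, z up, x through its 38 mm thickness, y along its 190 mm width. Loose, about 0.45 kg; bystander
- impact_wrench: red and black cordless impact wrench with battery lying on its side to the right of the rack, 170 mm long (x, anvil to +x), grip and battery reaching 170 mm to -y, 68 mm high; origin on the bench under the motor body. Loose, bystander
- spray_can: spray can with yellow label and red cap standing to the left of the rack, 60 mm diameter, 190 mm high; origin at the centre of its underside. Loose, bystander
- spanner: steel spanner, 200 mm long (x), lying flat on the bench left of the spray can; origin under its middle. Loose, bystander
Things that resemble listed ones, but are neither listed nor needed, are in the scene too. Several things have the shape of the red_case; the one meant has the colours described above.

How it is judged (in metres and radians):
At the end, for the whole second after the job is handed in: Red case at rest, upright on its hinge edge on the rack floor (within 0.05 rad), square to the rack within 0.07 rad, within about 6 mm of touching the row (origin beyond x = -10 mm in the rack frame); other cases at rest, upright within 0.05 rad, moved under 10 mm (angle between each of red_case, blue_case, black_case, green_case's own z axis and vertical below 0.05 rad and angle between the x axis of red_case and the x axis of rack, either way round below 0.07 rad and x of red_case in the frame of rack above -0.01 m and z of red_case in the frame of rack below 0.022 m and linear speed of each of red_case, blue_case, black_case, green_case below 0.01 m/s and distance of each of blue_case, black_case, green_case from where it was at the start of the episode below 0.01 m).
It fails at once if a case of the row toppled, tipped past about 15 degrees or shoved more than 25 mm (angle between any of blue_case, black_case, green_case's own z axis and vertical above 0.26 rad or distance of any of blue_case, black_case, green_case from where it was at the start of the episode above 0.025 m).
It fails at once if the gripper presses on the red case with more than 40 N (contact force between the arm and red_case above 40 N).
It fails at once if the impact wrench, the spray can or the spanner displaced by more than 25 mm (distance of any of impact_wrench, spray_can, spanner from where it was at the start of the episode above 0.025 m).
It also fails if it takes over 43 s, if anything falls off the work surface, if the arm or the gripper's body presses on something with over 40 N, if the wrist force passes 120 N, or if a joint passes its speed limit or range.

## Robot

A 6-joint arm with a two-finger parallel gripper is mounted at the origin on the work surface. World frame = base frame: x ahead of the robot, y to its left, z up, the work surface at z = 0. Lengths are in m, angles in degrees, forces in N, time in s.
With the tool pointing down it reaches from about 0.4 to 0.825 m from the base axis. Payload 7 kg.
Tool frame: the origin (TCP) lies midway between the tips of the shut fingers; the grasp point (between the pads) lies 19 mm behind it; z points along the fingers, y is the line along which they close (so a half turn about z gives the same grasp; the last joint's range is limited). The gripper opens to 88 mm and grips with 3 to 60 N. Pads are 19 mm wide; open, the fingers measure 130 mm over their backs; the gripper's body (78 mm by 193 mm) begins 47 mm behind the grasp point.
Start: joints at [89.788, 20.546, 0.682, 0, -70.136, -16.507], TCP at [0.194, 0.646, 0.227] pointing down, gripper open.
Joint ranges: [-176.03, 176.03], [-82.01, 121.73], [-58.28, 71.71], [-173.87, 95.51], [-174.79, -0.11], [-173.66, 173.66]. Speed limits (degrees/s): [136.94, 136.94, 172.46, 180, 180, 180].

## Interface

Orientations are given as a 3x3 rotation matrix whose columns are the frame's x, y, z axes.
In Python, from rig import robot gives the robot as it stands. Calls block until the motion is done:
- robot.goto(position, orientation): joint-space move of the TCP to a pose.
- robot.servo_line(position, ori=None, speed=0.15): straight line of the TCP; ori=None keeps the orientation; speed is the mean speed in m/s.
- robot.movej(angles): joint-space move.
- robot.move_gripper(opening): opening from 0.0 (shut) to 1.0 (fully open); the grip force is fixed at half the most; returns when the fingers have stopped.
- robot.dwell(seconds).
- robot.ik(position, orientation): joint angles nearest the present ones, or None.
- robot.grab_frame(name): name is "scene" or "top" or "wrist"; returns (picture, depth): 420x560x3 uint8, red, green, blue; 420x560 float32, m along the optical axis (not along the pixel's ray), 0 where there is no reading.
- robot.camera_info(name): a dict with "vfov" (degrees; the focal length in pixels is half the picture's height over the tangent of half this angle, whatever the lens; pixels are square), "cx", "cy" (the principal point, pixels), "view" (4x4, takes a point from world to camera coordinates); the wrist camera has in their place "T_tool_cam" (4x4, takes a point from camera to tool coordinates, whose origin is the TCP and whose axes are the flange's). Camera axes: x right, y down, z forward; pixel columns grow to the right and rows downward; lengths in m; the calibration is good to about 2 mm. A picture is of the moment at which its call begins: read the wrist's pose just before it. camera_info takes no time and is no camera call.
A pose or a line that the arm cannot do raises robot.Unreachable and nothing moves.
- robot.job_done(): hands the job in; it is judged then, once.
Readings, each from a call of its own:
- robot.read_t(): time.
- robot.read_qpos(): joint angles.
- robot.read_qvel(): joint speeds.
- robot.read_effort(): joint torques, N m.
- robot.read_position(): TCP position.
- robot.read_tcp_rot(): TCP orientation.
- robot.read_force(): force on the tool from outside, world axes, zero at the start.
- robot.read_ft_torque(): the same for the moment, N m.
- robot.read_grip_width(): opening from 0.0 (shut) to 1.0 (fully open).
- robot.read_finger_force(): force on a finger pad.
Only numpy, scipy, OpenCV 4.12 (cv2) and the standard library are available. Lean on these libraries where they do the work, as an engineer would, in place of code of your own. Each camera call takes 0.05 s, during which the arm holds its last target. There are 200 camera calls.

## Working session

There is one attempt and no reset: what is moved stays moved. The work goes in short steps, each a Python script; the robot and the scene stay as the last script left them, time stands still between calls to the robot, and variables do not carry over. Pictures are saved under pics/ and viewed, at most 10 in all, crops included, and the job is handed in when it is done.

```bash
ls; mkdir -p pics
python3 - <<'E'
from rig import robot
import cv2,numpy as np
for n in("scene","top"):
    im,d=robot.grab_frame(n); cv2.imwrite(f"pics/{n}0.png",im[:,:,::-1]); np.savez(f"{n}0.npz",im=im,d=d)
    print(n,robot.camera_info(n), (d>0).mean())
print(robot.camera_info("wrist"),robot.read_tcp_rot(),robot.read_t())
E
```

```text
pics
scene {'vfov': 54.52361605665382, 'cx': 282.4805291099803, 'cy': 204.2470392211114, 'view': array([[-0.15268248,  0.98820212,  0.01202628,  0.0639576 ],
       [ 0.82275844,  0.13384328, -0.55240794, -0.44658046],
       [-0.54750033, -0.07444829, -0.83348716,  1.45550007],
       [ 0.        ,  0.        ,  0.        ,  1.        ]])} 0.9960119047619047
top {'vfov': 49.37460709865049, 'cx': 277.86060350035075, 'cy': 207.39818867423935, 'view': array([[-0.01210255, -0.9996289 , -0.02440453,  0.06179705],
       [-0.98369178,  0.01628265, -0.17912385,  0.59081411],
       [ 0.17945475,  0.02183868, -0.9835238 ,  1.30570633],
       [ 0.        ,  0.        ,  0.        ,  1.        ]])} 0.996062925170068
{'vfov': 59.55501435447376, 'cx': 281.52345480672733, 'cy': 202.8579137757453, 'T_tool_cam': array([[-2.36741003e-04, -9.50489122e-01, -3.10757740e-01,
         8.50572197e-02],
       [ 9.99999743e-01, -1.46193526e-05, -7.17103319e-04,
         6.52613735e-04],
       [ 6.77055827e-04, -3.10757830e-01,  9.50488881e-01,
        -1.58649019e-01],
       [ 0.00000000e+00,  0.00000000e+00,  0.00000000e+00,
         1.00000000e+00]])} [[ 9.57697388e-01 -2.87777073e-01 -2.64948530e-04]
 [-2.87777149e-01 -9.57696312e-01 -1.44480442e-03]
 [ 1.62041358e-04  1.45993155e-03 -9.99998921e-01]] 0.1
```

View pics/scene0.png

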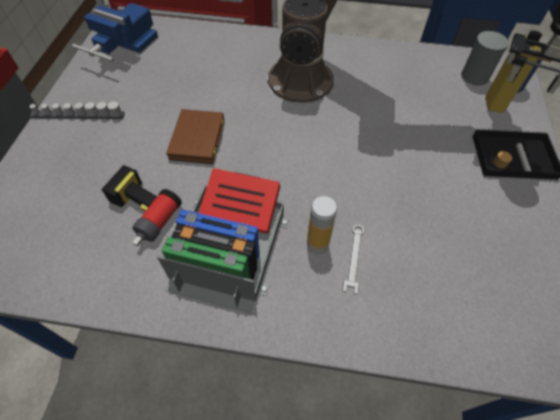

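View pics/top0.png

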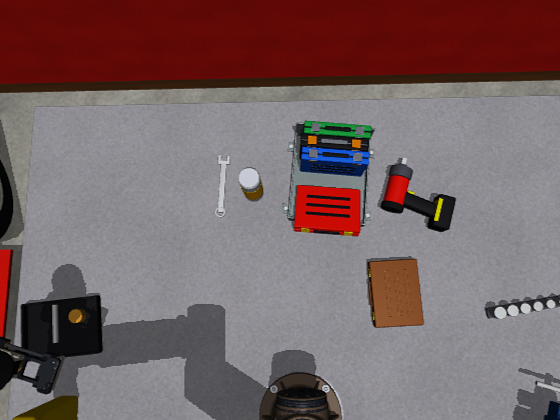

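The top view shows the red case at about (328,208), with its handle edge at row 232 towards the robot. The row of blue, black and green stands behind it at rows 125–170. The can is at (251,183), the spanner at (222,185) and the wrench at (400,190). Next I'll compute the metric positions.

```bash
cat > h.py <<'E'
import numpy as np,cv2
from rig import robot
def cloud(n,d,ci=None):
    ci=ci or robot.camera_info(n); h,w=d.shape; f=h/2/np.tan(np.radians(ci["vfov"])/2)
    v,u=np.mgrid[:h,:w]
    P=np.stack([(u-ci["cx"])*d/f,(v-ci["cy"])*d/f,d],-1)
    T=np.linalg.inv(ci["view"]); return P@T[:3,:3].T+T[:3,3]
def mask(im,c):
    H=cv2.cvtColor(im,cv2.COLOR_RGB2HSV); h,s,v=[H[...,i].astype(int) for i in range(3)]
    if c=="red": return ((h<6)|(h>174))&(s>170)&(v>60)
    if c=="blue": return (h>100)&(h<130)&(s>130)
    if c=="green": return (h>45)&(h<85)&(s>100)
E
python3 - <<'E'
from h import *
for n,box in(("top",(285,110,380,245)),("scene",(160,165,290,300))):
    z=np.load(n+"0.npz"); im,d=z["im"],z["d"]; P=cloud(n,d)
    u0,v0,u1,v1=box; B=np.zeros(d.shape,bool); B[v0:v1,u0:u1]=1
    print(n,"bench z",np.median(P[...,2][340:390,330:400]))
    m=B&mask(im,"red")&(d>0); Q=P[m]
    Q=Q[(Q[:,2]>.03)&(Q[:,2]<.16)]
    for _ in range(4):
        c=Q.mean(0); nn=np.linalg.svd(Q-c,full_matrices=False)[2][2]; nn*=np.sign(nn[2]); e=(Q-c)@nn; Q=Q[abs(e)<.003+2*e.std()*(_<1)]
    print("red n",nn,"c",c,"tilt",np.degrees(np.arccos(nn[2])),"az",np.degrees(np.arctan2(nn[1],nn[0])),len(Q))
    ax=np.array([0,1,0])-nn*nn[1]; 
    # rectangle in-plane
    e2=np.cross([0,0,1],nn); e2/=np.linalg.norm(e2); e1=np.cross(e2,nn)
    q=np.c_[(Q-c)@e1,(Q-c)@e2].astype(np.float32); r=cv2.minAreaRect(q); bp=cv2.boxPoints(r)
    print("rect",r[1:], "\n",c+bp[:,:1]*e1+bp[:,1:]*e2)
    for col in("blue","green"):
        Q=P[B&mask(im,col)&(d>0)]; Q=Q[Q[:,2]>.153]
        if len(Q)>20:
            r=cv2.minAreaRect((Q[:,:2]*1000).astype(np.float32)); print(col,r,np.median(Q[:,2]),len(Q)); print(cv2.boxPoints(r).round(1).tolist())
    # rim tops
    hsv=cv2.cvtColor(im,cv2.COLOR_RGB2HSV)
    R=B&(P[...,2]>.040)&(P[...,2]<.051)&(hsv[...,1]<80)&(d>0); Q=P[R]; print("rim",len(Q))
    np.save(n+"_rim.npy",Q)
    for s in range(0,len(Q),max(1,len(Q)//25)): print((Q[s]*1000).round(0),end=" ")
    print()
z=np.load("top0.npz");cv2.imwrite("pics/crop1.png",cv2.resize(z["im"][110:245,270:390,::-1],None,fx=4.4,fy=4.4,interpolation=cv2.INTER_CUBIC))
E
```

```text
top bench z -0.0001384894623031041
red n [ 0.29424725 -0.03208594  0.95519058] c [ 0.58263628 -0.09102243  0.07602467] tilt 17.217000173068776 az -6.223181265863638 1851
rect ((0.1417483687400818, 0.18700838088989258), 0.6823912858963013) 
 [[ 0.5269864   0.00847336  0.09650984]
 [ 0.50883071 -0.17765045  0.0958506 ]
 [ 0.643603   -0.19064839  0.05389727]
 [ 0.66175869 -0.00452458  0.05455651]]
blue ((736.7093505859375, -110.97087097167969), (188.4197998046875, 76.07254028320312), 84.1801528930664) 0.15723307087773508 652
[[689.2999877929688, -200.8000030517578], [765.0, -208.60000610351562], [784.0999755859375, -21.100000381469727], [708.4000244140625, -13.399999618530273]]
green ((795.1580200195312, -118.57611083984375), (187.9320068359375, 38.98747253417969), 84.40666198730469) 0.15734618198902572 590
[[766.5999755859375, -210.1999969482422], [805.4000244140625, -214.0], [823.7000122070312, -27.0], [784.9000244140625, -23.200000762939453]]
rim 241
[827.  -8.  50.] [825. -24.  46.] [ 797. -228.   48.] [790.   2.  47.] [783.  -1.  49.] [774.   2.  45.] [762.   2.  43.] [ 741. -222. 
[... 1121 characters left out ...]
175079345703) 0.1571892911443673 901
[[767.2999877929688, -208.3000030517578], [808.4000244140625, -212.6999969482422], [828.2999877929688, -26.600000381469727], [787.0999755859375, -22.200000762939453]]
rim 444
[ 540. -204.   44.] [ 562. -201.   41.] [ 583. -204.   41.] [ 607. -259.   43.] [567.  18.  47.] [ 616. -211.   44.] [590.  19.  47.] [610.  20.  44.] [642.  14.  43.] [671.  11.  45.] [694.  10.  44.] [719.   6.  46.] [742.   6.  49.] [760.   1.  44.] [ 811. -220.   50.] [780.   2.  46.] [ 815. -189.   40.] [ 817. -165.   46.] [791.   2.  41.] [ 820. -139.   45.] [800.  -1.  45.] [ 823. -104.   48.] [824. -92.  42.] [828. -68.  48.] [831. -41.  47.] [832. -19.  47.] [846. -43.  41.]
```

View pics/crop1.png

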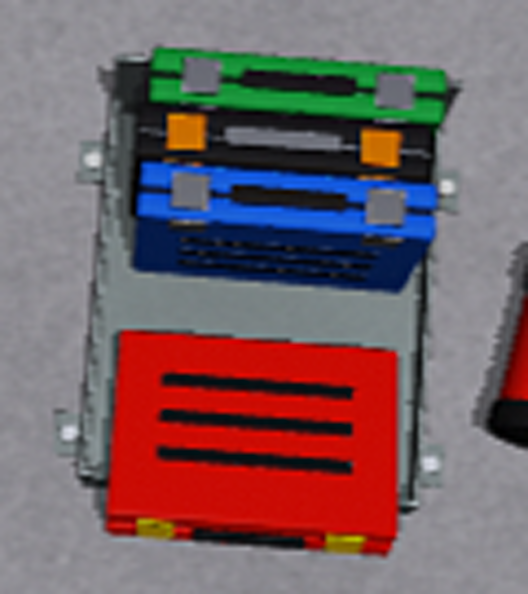

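Both views agree. The red case tilts 17.2°, with its foot at about (0.6415, −0.096, 0.018) and its edge at about (0.507, −0.083, 0.060). The heights match the spec. Rack yaw is about −5.9°, and the row's front face is at about (0.704, −0.107). The plan is to pry with open fingers lying parallel under the lid, turn rigidly about the foot, then push low with a tilted tool. First I'll check reach.

```bash
cat >> h.py <<'E'
yaw=np.radians(-5.9); ex=np.array([np.cos(yaw),np.sin(yaw),0]); ey=np.array([-np.sin(yaw),np.cos(yaw),0]); ez=np.array([0,0,1.])
F=np.array([.6415,-.0964,.018]); O=np.array([.704,-.107,0])-.016*ex
def tool(el):  # fingers point ahead, el degrees below horizontal
    t=np.radians(el); return np.c_[np.sin(t)*ex+np.cos(t)*ez,-ey,np.cos(t)*ex-np.sin(t)*ez]
def pry(th,s=.125,off=.015,da=0):
    t=np.radians(th); d=-np.cos(t)*ex+np.sin(t)*ez; n=-np.sin(t)*ex-np.cos(t)*ez
    return F+s*d+off*n, tool(th+da)
def push(x,z=.027,el=50): return O+x*ex+z*ez+ey*ey.dot(F-O), tool(el)
E
python3 - <<'E'
from h import *
for da in(0,8,15,25):
  for s,o in((.125,.015),(.16,.015),(.2,.015)):
    print(da,s,[ (lambda q: None if q is None else np.round(q).astype(int).tolist())(robot.ik(*pry(th,s,o,da*(1-(th-17)/63)))) for th in(17,30,50,80)])
for x in(-.07,-.05,-.03): print([robot.ik(*push(x,z)) is not None for z in(.027,.08,.15)])
p,R=pry(17,.2);print(p)
E
```

```text
0 0.125 [None, None, None, [11, 13, -25, 4, -43, 70]]
0 0.16 [None, None, None, [12, 11, -23, 4, -47, 70]]
0 0.2 [None, None, None, [12, 8, -20, 4, -52, 70]]
8 0.125 [None, [-43, 15, -52, -126, -37, -113], None, [11, 13, -25, 4, -43, 70]]
8 0.16 [None, [-42, 8, -51, -119, -33, -123], None, [12, 11, -23, 4, -47, 70]]
8 0.2 [None, [-38, -1, -50, -108, -26, -140], None, [12, 8, -20, 4, -52, 70]]
15 0.125 [None, [-29, 9, -43, -112, -18, -141], None, [11, 13, -25, 4, -43, 70]]
15 0.16 [None, [-22, 3, -43, -100, -12, -159], None, [12, 11, -23, 4, -47, 70]]
15 0.2 [None, None, None, [12, 8, -20, 4, -52, 70]]
25 0.125 [[-38, 15, -48, -123, -28, -120], None, None, [11, 13, -25, 4, -43, 70]]
25 0.16 [[-39, 11, -50, -117, -27, -126], None, None, [12, 11, -23, 4, -47, 70]]
25 0.2 [[-37, 4, -51, -109, -24, -137], None, None, [12, 8, -20, 4, -52, 70]]
[False, False, False]
[False, False, False]
[False, False, False]
[ 0.44688985 -0.076289    0.06212977]
```

Run:
```python
from h import *
from scipy.spatial.transform import Rotation as Ro
f=lambda q:'------' if q is None else ','.join(f"{v:.0f}" for v in q)
print(robot.read_qpos())
for nm,p in (("pry",pry(17)[0]),("mid",pry(50)[0]),("push",push(-.05)[0])):
  for flip in(0,1):
    for y in(-90,-60,-30,0,30,60,90):
      row=[]
      for el in range(5,91,12):
        R=Ro.from_rotvec(np.radians(y)*ez).as_matrix()@tool(el)
        if flip: R=R@np.diag([-1,-1,1])
        row.append(f(robot.ik(p,R)))
      print(nm,flip,y,row)
```

```text
[ 8.97885704e+01  2.05874319e+01  6.40606018e-01 -1.58158703e-02
 -7.01360115e+01 -1.65081165e+01]
pry 0 -90 ['40,55,-36,44,-84,-91', '39,47,-39,44,-75,-87', '37,40,-41,44,-67,-83', '34,33,-43,42,-59,-77', '30,27,-44,39,-51,-69', '26,22,-42,31,-44,-58', '20,19,-39,18,-40,-41', '13,18,-32,1,-40,-20']
pry 0 -60 ['------', '------', '------', '------', '------', '------', '20,15,-47,27,-29,-20', '13,18,-32,2,-40,10']
pry 0 -30 ['------', '------', '------', '------', '------', '------', '17,13,-52,32,-20,8', '13,18,-33,1,-39,40']
pry 0 0 ['-55,92,-56,-119,-120,-42', '------', '------', '-41,17,-50,-125,-32,-116', '------', '------', '15,12,-48,15,-18,55', '13,18,-32,1,-39,71']
pry 0 30 ['-59,57,-36,-98,-85,-88', '-56,43,-38,-97,-72,-100', '-48,29,-37,-94,-56,-118', '-33,18,-34,-82,-40,-144', '------', '4,12,-37,-26,-19,134', '10,14,-37,-7,-27,111', '12,18,-32,-0,-39,102']
pry 0 60 ['-48,52,-15,-77,-90,-113', '-45,42,-17,-74,-80,-121', '-39,34,-19,-69,-69,-131', '-31,26,-20,-62,-59,-144', '-20,20,-22,-50,-49,-161', '------', '4,16,-29,-16,-38,153', '12,18,-31,-1,-40,133']
pry 0 90 ['-36,
[... 5762 characters left out ...]
-31,23,-37,-131,-25,61', '------', '------', '11,23,-32,9,-24,-115', '9,28,-17,0,-44,-105']
push 1 30 ['-48,55,-26,-107,-82,81', '-45,43,-27,-104,-67,70', '-38,33,-25,-97,-51,53', '-25,25,-22,-81,-36,27', '-10,22,-21,-54,-25,-11', '2,22,-24,-25,-23,-46', '6,24,-23,-8,-31,-66', '9,28,-17,-0,-45,-74']
push 1 60 ['-41,54,-3,-83,-89,57', '-38,46,-5,-77,-78,50', '-33,39,-7,-71,-68,41', '-26,33,-8,-61,-58,28', '-16,28,-10,-48,-49,12', '-7,26,-12,-32,-44,-7', '2,26,-15,-15,-42,-27', '8,28,-16,-1,-45,-43']
push 1 90 ['-33,60,20,-68,-107,45', '-30,54,16,-62,-98,43', '-27,47,12,-55,-88,40', '-22,41,8,-48,-79,35', '-15,36,3,-39,-69,28', '-8,32,-2,-29,-60,18', '0,29,-8,-16,-52,4', '8,28,-15,-1,-46,-13']
```

```bash
cat >> h.py <<'E'
def tl(el,y,flip=0):
    c,s=np.cos(np.radians(y)),np.sin(np.radians(y)); R=np.array([[c,-s,0],[s,c,0],[0,0,1]])@tool(el)
    return R@np.diag([-1,-1,1]) if flip else R
E
python3 - <<'E'
from h import *
els=range(15,66,5)
print("els",list(els))
for nm,p in (("pry17",pry(17,.13)[0]),("pry45",pry(45,.13)[0]),("pry80",pry(80,.13)[0]),("pushA",push(-.065,.03)[0]),("pushhi",push(-.075,.12)[0]),("pushB",push(-.03,.03)[0])):
  for y in(-5,0,5,10,15,20,25):
      row=[]
      for el in els:
        q=robot.ik(p,tl(el,y)); 
        if q is None: q=robot.ik(p,tl(el,y,1))
        row.append('  ----- ' if q is None else f"{q[0]:.0f},{q[3]:.0f},{q[4]:.0f}".rjust(12))
      print(nm,y,*row)
E
```

```text
els [15, 20, 25, 30, 35, 40, 45, 50, 55, 60, 65]
pry17 -5   -----    -----    -----    -----    -----  -45,-138,-40 -34,-126,-20   -----    -----    -----    ----- 
pry17 0   -----    -----    -----    -----    -----  -43,-127,-35 -29,-112,-18   -----    -----    -----    ----- 
pry17 5   -----    -----    -----  -57,-126,-63 -50,-123,-48 -40,-116,-33 -26,-102,-18   -----    -----    -----    ----- 
pry17 10 -64,-116,-88 -63,-118,-79 -60,-119,-69 -55,-118,-57 -48,-115,-45 -38,-108,-33  -25,-94,-20    -5,-66,-6   -----    -----    ----- 
pry17 15 -63,-112,-81 -61,-113,-73 -58,-113,-64 -53,-111,-55 -46,-107,-45 -37,-100,-34  -26,-88,-24  -11,-69,-13     7,-37,-2   -----    ----- 
pry17 20 -61,-107,-77 -59,-107,-70 -55,-106,-62 -50,-104,-54 -44,-100,-45  -36,-94,-36  -26,-84,-27  -14,-68,-19   -2,-48,-12     8,-26,-7     11,-9,-8
pry17 25 -59,-102,-75 -57,-102,-68 -53,-101,-61  -49,-98,-54  -43,-94,-46  -35,-88,-39  -27,-79,-31  -17,-67,-24   -6,-52,-18    2,-35,-15    7,-20,-14
pry45 -5   -----    -----    -----    -----  -40,-132,-32 -26,-116,-13   -----    -----    -----    -----    
[... 4104 characters left out ...]
-72 -42,-137,-61 -39,-135,-49 -35,-130,-37 -28,-118,-23   -12,-88,-8   -----    -----    -----    ----- 
pushB 10 -46,-131,-77 -44,-130,-67 -42,-129,-57 -39,-126,-46 -34,-119,-35 -26,-107,-24  -14,-84,-13     2,-48,-2   -----    -----    ----- 
pushB 15 -46,-124,-73 -44,-123,-64 -42,-121,-55 -38,-117,-45 -33,-110,-36  -25,-99,-26  -15,-81,-17   -4,-57,-10     4,-31,-6     8,-10,-4     8,-3,-10
pushB 20 -46,-117,-70 -44,-116,-62 -41,-113,-54 -37,-109,-45 -32,-102,-37  -25,-92,-29  -17,-77,-22   -8,-59,-16   -1,-41,-13    4,-24,-13    6,-13,-15
pushB 25 -45,-111,-69 -43,-109,-62 -40,-106,-54 -36,-102,-47  -31,-96,-39  -25,-86,-32  -18,-74,-26  -11,-60,-22   -4,-45,-19    1,-31,-18    3,-20,-20
```

Feasible choices found:
- **Pry:** tool yawed about 10°, fingers 28° below level, held constant for the whole lift.
- **Push:** tool yawed about 13°, fingers 47° below level.

I'll shut the fingers, retract, and go to a pose in front of the edge.

Run:
```python
from h import *
robot.move_gripper(0.0)
q=robot.read_qpos(); print(q.round(1) if hasattr(q,'round') else q)
robot.movej([60,-12,5,-20,-70,-16]); print(robot.read_position(),robot.read_t())
R=tl(28,10); p0,_=pry(17.2,.122,.022); z=R[:,2]
for nm,p in(("start",p0),("back50",p0-.05*z),("back80",p0-.08*z),("back80up",p0-.08*z+.08*ez),("up",p0-.06*ez*0-.07*ex+.02*ez)):
    q=robot.ik(p,R); print(nm,p.round(3),None if q is None else np.round(q))
for x,zz in((-.062,.031),(-.02,.031),(-.075,.06),(-.09,.09)):
  for e,y in((47,13),(44,13),(40,10)): 
    q=robot.ik(push(x,zz)[0],tl(e,y)); print(x,zz,e,y,None if q is None else np.round(q))
```

```text
[ 89.8  20.5   0.7  -0.  -70.1 -16.5]
[0.3300582  0.45533692 0.57648725] 3.0917
start [ 0.519 -0.084  0.033] [ -57.   39.  -54. -120.  -63.  -87.]
back50 [ 0.475 -0.087  0.057] [ -62.   33.  -55. -113.  -62.  -91.]
back80 [ 0.449 -0.089  0.071] [ -65.   29.  -56. -108.  -60.  -96.]
back80up [ 0.449 -0.089  0.151] [ -50.   -1.  -49.  -95.  -46. -139.]
up [ 0.449 -0.077  0.053] None
-0.062 0.031 47 13 None
-0.062 0.031 44 13 [ -20.   20.  -27.  -90.  -19. -161.]
-0.062 0.031 40 10 [ -29.   22.  -32. -109.  -26. -136.]
-0.02 0.031 47 13 [ -9.  21. -23. -69. -11. 171.]
-0.02 0.031 44 13 [ -16.   22.  -23.  -85.  -17. -169.]
-0.02 0.031 40 10 [ -25.   24.  -27. -106.  -23. -143.]
-0.075 0.06 47 13 [ -7.  15. -29. -65. -10. 165.]
-0.075 0.06 44 13 None
-0.075 0.06 40 10 [ -25.   17.  -31. -101.  -22. -149.]
-0.09 0.09 47 13 [ -0.  10. -33. -50.  -7. 146.]
-0.09 0.09 44 13 [-10.  11. -30. -69. -13. 170.]
-0.09 0.09 40 10 [ -20.   11.  -31.  -90.  -18. -164.]
```

Run:
```python
from h import *
R=tl(28,10); p0,_=pry(17.2,.122,.022); z=R[:,2]
robot.goto(p0-.08*z+.08*ez,R); print(robot.read_position(),robot.read_t())
robot.servo_line(p0-.08*z,R,speed=.15); print(robot.read_force(),robot.read_t())
robot.servo_line(p0,R,speed=.08); print(robot.read_position(),robot.read_force(),robot.read_t())
im,d=robot.grab_frame("scene"); im2,_=robot.grab_frame("top")
cv2.imwrite("pics/pre.png",np.hstack([cv2.resize(i[a:b,c:e,::-1],(400,400)) for i,a,b,c,e in((im,60,300,130,370),(im2,90,290,230,430))]))
```

```text
[ 0.44896377 -0.08866636  0.15086662] 5.55
[ 0.09318673 -0.38805742 -0.19717082] 6.35
[ 0.51889542 -0.08368161  0.03336686] [ 0.22942822 -0.7020549  -0.05341525] 7.5
```

View pics/pre.png

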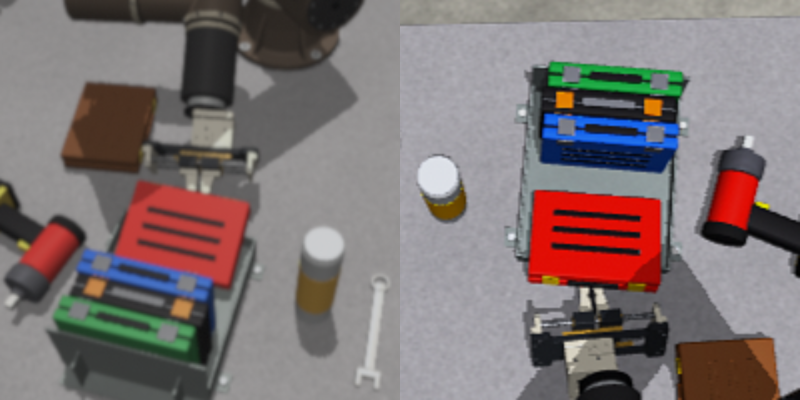

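The fingers are under the middle of the edge: crop (205,178) left, (592,300) right. Nothing else is touched. Now I'll lift along the arc.

Run:
```python
from h import *
R=tl(28,10)
for th in list(range(18,80,6))+[79]:
    p,_=pry(th,.122,.0095)
    robot.servo_line(p,R,speed=.05 if th<70 else .03)
    print(th,(robot.read_position()-p).round(4),robot.read_force().round(2),robot.read_t())
    if np.linalg.norm(robot.read_force())>20: break
im,d=robot.grab_frame("scene"); im2,d2=robot.grab_frame("top")
cv2.imwrite("pics/up.png",np.hstack([cv2.resize(i[a:b,c:e,::-1],(400,400)) for i,a,b,c,e in((im,60,300,130,370),(im2,90,290,230,430))]))
np.savez("up.npz",im=im,d=d,im2=im2,d2=d2)
```

```text
18 [-0.     -0.0001  0.0003] [-0.1  -1.66 -1.26] 8.0333
24 [-0.0001  0.0001 -0.0001] [ 0.16 -1.02 -3.04] 8.4417
30 [-0.0001  0.0002 -0.0002] [-0.17 -0.37 -1.85] 8.85
36 [-0.0001  0.0002 -0.0002] [ 0.09 -1.08 -1.47] 9.2583
42 [-0.0002  0.0002 -0.0002] [-0.85 -0.91 -1.82] 9.6667
48 [-0.0002  0.0002 -0.0002] [-0.84 -0.36  0.02] 10.075
54 [-0.0002  0.0003 -0.0001] [-1.36 -0.77  0.57] 10.4833
60 [-0.0001  0.0003 -0.    ] [ 0.1  -0.74  0.04] 10.8917
66 [-0.      0.0002  0.    ] [ 0.1   0.6  -0.89] 11.3
72 [0.0001 0.0002 0.0001] [ 0.81  0.46 -0.12] 11.875
78 [0.     0.0002 0.    ] [-0.28 -0.46  0.74] 12.45
79 [0.0001 0.     0.    ] [-0.3   0.47 -0.64] 12.7
```

View pics/up.png

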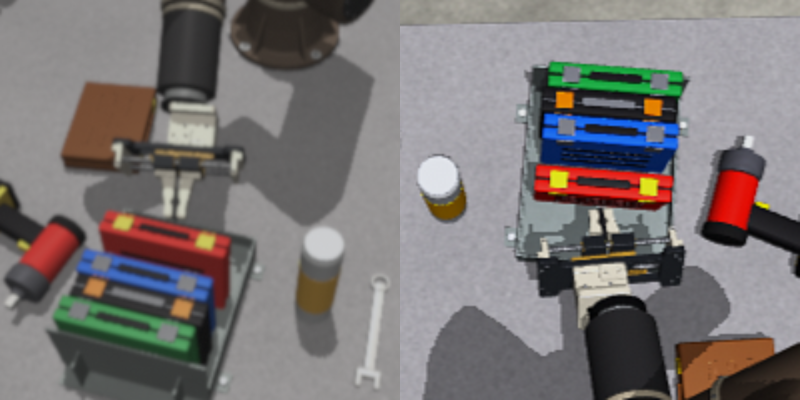

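The red case now stands upright just in front of the blue one, with a small gap and the fingers clear of it. I'll measure it.

```bash
cat >> h.py <<'E'
def measure(n,im,d):
    P=cloud(n,d); res={}
    for c in("red","blue"):
        Q=P[mask(im,c)&(d>0)]; L=np.c_[(Q-O)@ex,(Q-O)@ey,Q[:,2]]
        L=L[(abs(L[:,0])<.125)&(abs(L[:,1])<.11)&(L[:,2]>.152)&(L[:,2]<.175)]
        r=cv2.minAreaRect((L[:,:2]*1000).astype(np.float32)); b=cv2.boxPoints(r); b=b[np.argsort(b[:,1])]
        res[c]=(np.median(L[:,2]).round(4),np.round(r[0],1),np.round(r[1],1),round(r[2],1)); print(n,c,*res[c],"x%",np.percentile(L[:,0],[2,98]).round(4))
    return res
E
python3 - <<'E'
from h import *
z=np.load("up.npz"); measure("scene",z["im"],z["d"]); measure("top",z["im2"],z["d2"])
z=np.load("top0.npz"); print("before");
P=cloud("top",z["d"])
R1=tl(44,13,1)
print(robot.read_position(), robot.read_qpos().round(0))
for x,zz in((-.062,.03),(-.015,.03),(-.085,.06),(-.1,.09)):
  for e,y in((47,13),(46,15),(44,13),(45,15)):
    q=robot.ik(push(x,zz)[0]+.02*ey,tl(e,y,1)); print(x,zz,e,y,None if q is None else np.round(q))
E
```

```text
scene red 0.1584 [-35.4   6.2] [185.7  37.7] 89.6 x% [-0.0525 -0.0171]
scene blue 0.1574 [35.   0.3] [ 40.8 187.8] 0.3 x% [0.0176 0.0529]
top red 0.1585 [-44.3   3.4] [ 39.  188.4] 0.3 x% [-0.0629 -0.0266]
top blue 0.1572 [49.7 -0.9] [188.9  76.2] 89.6 x% [0.0125 0.0562]
before
[ 0.60901481 -0.09304625  0.13590306] [ -36.   13.  -38. -111.  -38. -132.]
-0.062 0.03 47 13 [-10.  19. -27. -77. -12.  -1.]
-0.062 0.03 46 15 [-13.  19. -26. -81. -15.   7.]
-0.062 0.03 44 13 [-18.  20. -28. -93. -18.  21.]
-0.062 0.03 45 15 [-16.  20. -27. -86. -17.  14.]
-0.015 0.03 47 13 [ -6.  22. -23. -69.  -9. -12.]
-0.015 0.03 46 15 [ -9.  22. -22. -75. -13.  -2.]
-0.015 0.03 44 13 [-14.  22. -23. -86. -15.  11.]
-0.015 0.03 45 15 [-12.  22. -22. -80. -15.   4.]
-0.085 0.06 47 13 [ -4.  14. -30. -65.  -8. -18.]
-0.085 0.06 46 15 [ -9.  14. -29. -72. -13.  -6.]
-0.085 0.06 44 13 [-14.  14. -30. -83. -15.   7.]
-0.085 0.06 45 15 [-12.  14. -29. -77. -15.   1.]
-0.1 0.09 47 13 [  7.   9. -38. -42.  -0. -48.]
-0.1 0.09 46 15 [ -2.   9. -32. -58.  -9. -24.]
-0.1 0.09 44 13 [ -6.   9. -32. -69. -10. -12.]
-0.1 0.09 45 15 [ -5.  10. -31. -64. -11. -16.]
```

The red case is upright, square and about 33 mm short of the row. Next is retreat, roll the tool, and go low behind the case.

Run:
```python
from h import *
R=robot.read_tcp_rot(); p=robot.read_position()
robot.servo_line(p-.09*R[:,2]+.02*ez,speed=.15)
R1=tl(45,15,1)
g=lambda x,z: push(x,z)[0]+.02*ey
robot.goto(g(-.115,.11),R1); print(robot.read_position(),robot.read_force(),robot.read_t())
robot.servo_line(g(-.095,.05),R1,speed=.08); print(robot.read_force())
robot.servo_line(g(-.090,.031),R1,speed=.05); print(robot.read_force(),robot.read_t())
im,d=robot.grab_frame("scene"); im2,d2=robot.grab_frame("top")
cv2.imwrite("pics/low.png",np.hstack([cv2.resize(i[a:b,c:e,::-1],(400,400)) for i,a,b,c,e in((im,60,300,130,370),(im2,90,290,230,430))]))
measure("scene",im,d)
```

```text
[ 0.57589179 -0.06967181  0.10949929] [ 0.05045636 -0.37011601 -0.08302798] 15.55
[0.44358689 1.21803774 0.01160814]
[-0.29139378 -0.54439958  0.39428654] 17.0333
scene red 0.1568 [-22.7   7.3] [ 36.2 183.6] 0.4 x% [-0.039  -0.0056]
scene blue 0.1573 [35.6  2.4] [194.9  41.4] 89.1 x% [0.0171 0.053 ]
```

View pics/low.png

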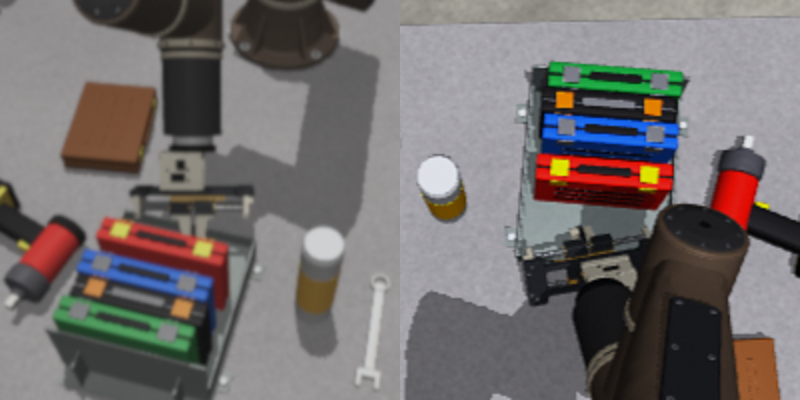

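The case has settled at rack x ≈ −22.7 mm, about 19 mm from home, and the fingertips are low behind it. Now a gentle push that stops when the force rises.

Run:
```python
from h import *
R1=tl(45,15,1)
g=lambda x,z: push(x,z)[0]+.02*ey
robot.servo_line(g(-.066,.031),R1,speed=.05)
f0=-robot.read_force()@ex
x=-.066
while x<-.022:
    x+=.002; robot.servo_line(g(x,.031),R1,speed=.02)
    f=np.mean([-robot.read_force()@ex for _ in range(3)])-f0; print(round(x,3),round(f,1),end="; ")
    if f>9: break
print(robot.read_t())
im,d=robot.grab_frame("scene"); im2,d2=robot.grab_frame("top")
cv2.imwrite("pics/home.png",np.hstack([cv2.resize(i[a:b,c:e,::-1],(400,400)) for i,a,b,c,e in((im,60,300,130,370),(im2,90,290,230,430))]))
measure("scene",im,d)
```

```text
-0.064 0.1; -0.062 0.3; -0.06 -0.4; -0.058 -0.6; -0.056 -0.3; -0.054 0.5; -0.052 2.1; -0.05 1.7; -0.048 0.8; -0.046 0.8; -0.044 1.3; -0.042 1.6; -0.04 1.5; -0.038 0.7; -0.036 1.9; -0.034 1.6; -0.032 2.8; -0.03 6.0; -0.028 15.6; 22.5167
scene red 0.1576 [-3.3  6.5] [184.2  34.5] 88.0 x% [-0.0182  0.0109]
scene blue 0.1574 [37.1  0.5] [187.5  37.3] 89.9 x% [0.0196 0.0543]
```

View pics/home.png

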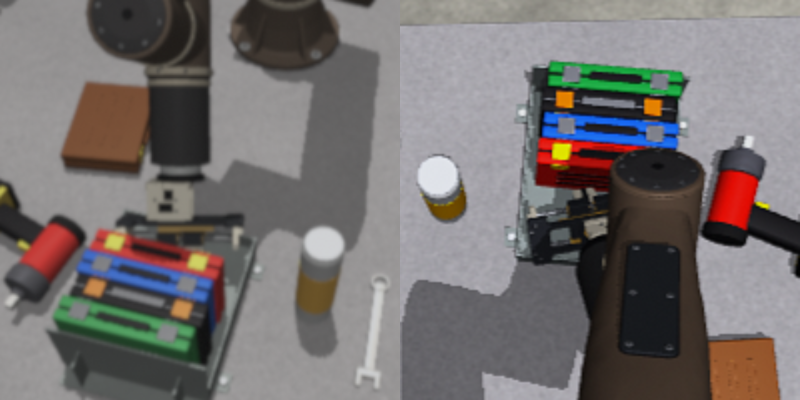

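The case is flush against the row at rack x ≈ −3 mm, and the force rose as expected on contact. Now retreat, check and hand in.

Run:
```python
from h import *
R1=tl(45,15,1)
g=lambda x,z: push(x,z)[0]+.02*ey
robot.servo_line(g(-.06,.031),R1,speed=.03); robot.servo_line(g(-.095,.05),R1,speed=.06); robot.servo_line(g(-.115,.11),R1,speed=.1)
robot.dwell(.5)
for n in("scene","top"): im,d=robot.grab_frame(n); r=measure(n,im,d)
print(robot.read_t()); r=None
im,d=robot.grab_frame("scene"); r=measure("scene",im,d)["red"]
if -8<r[1][0]<3 and .155<r[0]<.161: print(robot.job_done())
```

```text
scene red 0.1573 [-3.1  6.6] [183.9  30.4] 88.6 x% [-0.0173  0.0108]
scene blue 0.1574 [37.2  3.1] [195.4  40.1] 88.4 x% [0.0194 0.0547]
top red 0.1573 [-6.2  3.3] [187.9  39.1] 89.2 x% [-0.0244  0.0124]
top blue 0.1575 [50.5 -0.6] [189.8  73.1] 89.4 x% [0.0148 0.0538]
26.075
scene red 0.1574 [-3.   6.2] [184.6  31.7] 88.0 x% [-0.0166  0.0107]
scene blue 0.1573 [37.  0.] [188.5  37.7] 89.3 x% [0.0198 0.054 ]
the job is handed in; nothing more can be done
None
```

I handed the job in at about 26 s (no verdict came back): the red case stands upright and square, flush against the row at rack x ≈ −3 mm (limit −10), the blue case moved about 1.5 mm, and nothing else looked disturbed in the pictures.

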